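# Stand the scented candles in their dishes

### The job

Stand each of the four open candles upright inside the dish of its own colour, flat on the dish floor, setting it down gently because it is glass. Never tip a candle over, and leave the lidded candles where they stand.

Things in the scene. Friction and masses are not known exactly. Their poses are not given: they have to be found in the camera images.
- candle_cream_mid (a point): Centre of the cream candle: a loose upright amber glass jar, 52 mm in diameter and 68 mm tall, about 0.2 kg, with cream wax at its open top and a cream label band round it. The point is half-way up, 34 mm above its underside; z is its own up axis. Any yaw will do for gripping.
- candle_green_mid (a point): Centre of the green candle: a loose upright amber glass jar, 52 mm in diameter and 68 mm tall, about 0.2 kg, with green wax at its open top and a green label band round it. The point is half-way up, 34 mm above its underside; z is its own up axis. Any yaw will do for gripping.
- candle_red_mid (a point): Centre of the red candle: a loose upright amber glass jar, 52 mm in diameter and 68 mm tall, about 0.2 kg, with red wax at its open top and a red label band round it. The point is half-way up, 34 mm above its underside; z is its own up axis. Any yaw will do for gripping.
- candle_blue_mid (a point): Centre of the blue candle: a loose upright amber glass jar, 52 mm in diameter and 68 mm tall, about 0.2 kg, with blue wax at its open top and a blue label band round it. The point is half-way up, 34 mm above its underside; z is its own up axis. Any yaw will do for gripping.
- dish_cream: Cream round dish, empty, fixed to the bench: 88 mm in outer diameter, rim 12 mm tall and 6 mm thick, so 76 mm inside; its floor is 5 mm above the bench. Origin at the centre of its underside, on the bench (z = 0); z up.
- dish_green: Green round dish, empty, fixed to the bench: 88 mm in outer diameter, rim 12 mm tall and 6 mm thick, so 76 mm inside; its floor is 5 mm above the bench. Origin at the centre of its underside, on the bench (z = 0); z up.
- dish_red: Red round dish, empty, fixed to the bench: 88 mm in outer diameter, rim 12 mm tall and 6 mm thick, so 76 mm inside; its floor is 5 mm above the bench. Origin at the centre of its underside, on the bench (z = 0); z up.
- dish_blue: Blue round dish, empty, fixed to the bench: 88 mm in outer diameter, rim 12 mm tall and 6 mm thick, so 76 mm inside; its floor is 5 mm above the bench. Origin at the centre of its underside, on the bench (z = 0); z up.
- lidded_1_mid (a point): Centre of one of the two lidded candles, that stand loose among the open ones and are to be left alone: a amber jar, 52 mm in diameter, with a plain grey-green metal lid 54 mm in diameter, 72 mm tall in all, no label. The point is half-way up, 36 mm above its underside.
- lidded_2_mid (a point): Centre of one of the two lidded candles, that stand loose among the open ones and are to be left alone: a amber jar, 52 mm in diameter, with a plain grey-green metal lid 54 mm in diameter, 72 mm tall in all, no label. The point is half-way up, 36 mm above its underside.
Mind the look-alikes: they are no part of the job. What is meant by the dish_red is not pink or yellow, and is the smaller of those in its own colour.

How it is judged:
By the outcome, as a careful person would: the job done as asked, in the order asked, and still so for the second after the job is handed in, with the robot touching nothing.
It also fails if it takes over 106 s, if anything falls off the work surface, if the arm or the gripper's body presses on something with over 40 N, if the wrist force passes 120 N, or if a joint passes its speed limit or range.

### The arm

A 6-joint arm with a two-finger parallel gripper is mounted at the origin on the work surface. World frame = base frame: x ahead of the robot, y to its left, z up, the work surface at z = 0. Lengths are in mm, angles in rad, forces in N, time in s.
With the tool pointing down it reaches from about 350 to 775 mm from the base axis. Payload 7.3 kg.
Tool frame: the origin (TCP) lies at the very end of the fingers, on their centre line; the grasp point (between the pads) lies 19 mm behind it (bot.grip_point_offset is the distance from the TCP to the grasp point, in mm); z points along the fingers, y is the line along which they close (so a half turn about z gives the same grasp; the last joint's range is limited). The gripper opens to 92 mm and grips with 3 to 60 N. Pads are 19 mm wide; open, the fingers measure 130 mm over their backs; the gripper's body (75 mm by 190 mm) begins 47 mm behind the grasp point.
Start: joints at [1.042, 0.342, 1.524, -0, 1.275, -0.146], TCP at [196.085, 487.027, 226.741] pointing down, gripper open.
Joint ranges: [-2.53, 2.53], [-0.77, 2.02], [0.04, 2.7], [-1, 4.14], [0.28, 2.66], [-3.11, 3.11]. Speed limits (rad/s): [2.57, 2.57, 3.14, 3.14, 3.14, 3.14].

### API

Orientations are given as [roll, pitch, yaw] about the fixed x, y, z axes, in that order (R = Rz(yaw) Ry(pitch) Rx(roll)).
In Python, from plant import bot gives the robot as it stands. The module is installed in compiled form; this text tells all that it offers.
- The arm moves only by the shell command python3 -m jog 'ROWS' [OPENING]. ROWS is JSON, a list of rows, each a list of 6 numbers: the shift along the tool's x, y, z in mm, then the turn, a rotation vector about the tool's x, y, z in rad. In form: [[dx, dy, dz, rx, ry, rz], ...]. A call has 1 to 12 rows; each row shifts and turns the commanded pose from where the row before left it, along the tool's axes as they then stand; what a row does not reach is not made up. A row lasts 1/10 s, in which the tool goes at most 50 mm and 8.59 degrees, less where a joint would pass 70% of its speed; a pose out of reach is approached as far as the arm can. A call with a gripper value outside its range is refused whole. OPENING is the opening in per cent of the stroke, from 0 (shut) to 100 (fully open), set as the call begins (- or left out, the last holds). The fingers move at their own pace and stop on an object; the grip force is fixed at half the most. Time passes only in rows, so rows that do not move let the fingers close. It gives the time, the measured TCP pose, the force, the opening and the grip force at its end, in the units of the state.
- bot.get_obs(): the state, without advancing time (a new reading comes with each control period).
- bot.capture(name): name is "scene" or "top" or "wrist"; returns the picture (420x560x3 uint8, red, green, blue); there is no depth.
- bot.camera_model(name): a dict with "fx", "fy", "cx", "cy" (pixels), "position" and "orientation" of the camera in the world; the wrist camera has in their place "T_tool_cam" (4x4, takes a point from camera to tool coordinates, whose origin is the TCP and whose axes are the flange's). Camera axes: x right, y down, z forward; pixel columns grow to the right and rows downward; lengths in mm; the calibration is good to about 2 mm. A picture is of the moment at which its call begins: read the wrist's pose just before it. camera_model takes no time and is no camera call.
- bot.close_job(): hands the job in; it is judged then, once.
Trained networks look in the newest picture that a camera, given by its name, has taken for a name from the list of things; names that differ only in an ending like _2 or _b are one class to them, and where a whole thing is asked for, a point or a joint stands for the part that bears it (a point fixed in the world has none). Each returns a list of dicts, best first, with "p" (0 to 1); they miss things now and then, are a little off and sometimes report something else, mostly with a low value. They report only what shows in the picture. A call takes as long as a camera call. They do not tell look-alikes from the thing itself.
- bot.outline_of(target, camera): "mask" (420x560 bool, what is visible of it) and "pixel" ([column, row] in pixels, amid what is visible of it).
The state is a dict: "time": time; "joint_positions": joint angles; "dq": joint speeds; "tau": joint torques, N m; "tool_pos": TCP position; "tcp_rot": TCP orientation; "contact_force": force on the tool from outside, world axes, zero at the start; "moment": the same for the moment, N m; "grip_width": finger opening in mm; "finger_force": force on a finger pad.
Only numpy, scipy, OpenCV 4.12 (cv2) and the standard library are available. Lean on these libraries where they do the work, as an engineer would, in place of code of your own. Each camera call takes 0.05 s, during which the arm holds its last target. There are 200 camera calls.

## Working session

There is one attempt and no reset: what is moved stays moved. The work goes in short steps, Python scripts to look and compute and a shell command to move; the robot and the scene stay as the last step left them, time stands still between calls to the robot, and variables do not carry over. Pictures are saved under pics/ and viewed, at most 14 in all, crops included, and the job is handed in when it is done.

```bash
mkdir -p pics
python3 - <<'E'
from plant import bot
import cv2
for n in("top","scene"):
    cv2.imwrite(f"pics/{n}0.png",cv2.resize(bot.capture(n)[:,:,::-1],(800,600),interpolation=cv2.INTER_CUBIC))
    print({k:(v.tolist() if hasattr(v,'tolist') else v) for k,v in bot.camera_model(n).items()})
print(bot.get_obs())
E
```

```text
{'fx': 407.9949805418882, 'fy': 407.9949805418882, 'cx': 279.3102986919758, 'cy': 209.1312416036885, 'position': [397.8043073414599, -187.74343132484813, 1229.1123033579565], 'orientation': [-3.090187253733047, -0.009662677412149545, -1.552671973339026]}
{'fx': 540.4190961111954, 'fy': 540.4190961111954, 'cx': 282.81669047587076, 'cy': 213.65628801915423, 'position': [1294.581250154572, 508.5670841973211, 902.9611575066674], 'orientation': [-2.244405543624272, 0.0009431087162801166, 2.254904853942649]}
{'time': 0.1, 'joint_positions': array([ 1.04200928e+00,  3.42649397e-01,  1.52493197e+00, -3.58557857e-05,
        1.27537511e+00, -1.46005066e-01]), 'dq': array([-1.19301276e-03, -2.04413403e-03, -2.62903584e-03, -5.93902557e-04,
        8.20959596e-05, -8.21175875e-04]), 'tau': array([ 5.67727257e-04, -4.32004309e+01, -2.44692421e+01,  7.19498936e-02,
        5.25375805e-02, -7.22301911e-05]), 'tool_pos': array([195.89623799, 486.69247521, 226.11268898]), 'tcp_rot': array([-3.14023835e+00, -1.64494808e-04,  2.75882103e+00]), 'contact_force': array([-0.95716206,  0.72466867,  0.80947097]), 'moment': array([0.05142918, 0.02471341, 0.00092711]), 'finger_force': 0.0, 'grip_width': 91.84205005642262}
```

View pics/top0.png

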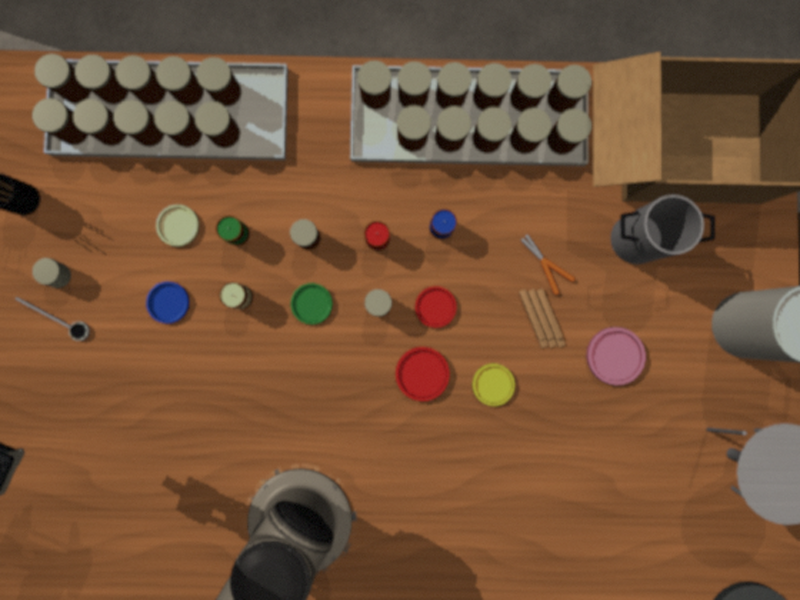

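View pics/scene0.png

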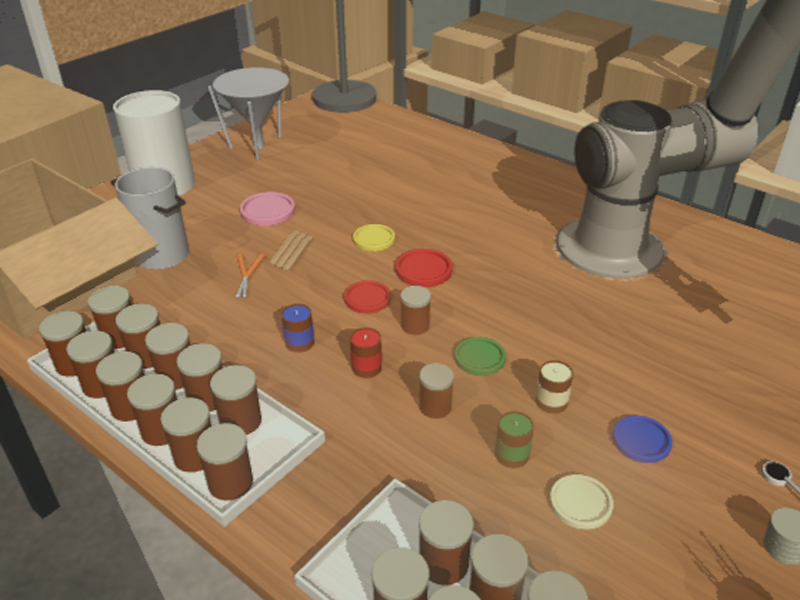

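Top picture, 800-wide pixels:
- **Dishes:** cream (178,226), blue (168,303), green (312,304).
- **Red-family dish candidates:** small red (436,307), large red (423,375), yellow (494,385), pink (617,356). The small red at (436,307) fits, as the smaller of the two true reds.
- **Open candles:** green (230,229), cream (235,294), red (377,235), blue (443,223).
- **Lidded candles:** (304,234) and (378,302).

Next I measure them and confirm the red dish in a crop.

```bash
cat > h.py <<'E'
from plant import bot
import numpy as np, cv2
from scipy.spatial.transform import Rotation as R
def ray(n,uv,z,T=None):
    m=bot.camera_model(n)
    if T is None: p=np.array(m["position"]);r=R.from_euler('xyz',m["orientation"]).as_matrix()
    else: M=T@np.array(m["T_tool_cam"]); p=M[:3,3]; r=M[:3,:3]
    d=r@np.array([(uv[0]-m["cx"])/m["fx"],(uv[1]-m["cy"])/m["fy"],1.])
    return (p+d*(z-p[2])/d[2])[:2]
def proj(n,P):
    m=bot.camera_model(n);r=R.from_euler('xyz',m["orientation"]).as_matrix()
    c=r.T@(np.array(P)-m["position"]); return [m["fx"]*c[0]/c[2]+m["cx"],m["fy"]*c[1]/c[2]+m["cy"]]
def toolT():
    o=bot.get_obs();T=np.eye(4);T[:3,:3]=R.from_euler('xyz',o["tcp_rot"]).as_matrix();T[:3,3]=o["tool_pos"];return T
E
python3 - <<'E'
from h import *
im=bot.capture("top"); sc=bot.capture("scene")
hsv=cv2.cvtColor(im,cv2.COLOR_RGB2HSV)
S=.7
seeds=dict(d_cream=(178,226,12),d_blue=(168,303,12),d_green=(312,304,12),d_red=(436,307,12),d_redbig=(423,375,12),
 c_green=(230,229,66),c_cream=(235,294,66),c_red=(377,235,66),c_blue=(443,223,66),l1=(304,234,72),l2=(378,302,72))
for k,(u,v,z) in seeds.items():
    u*=S;v*=S
    # connected region of similar colour (chromaticity) around seed
    c=im[int(v)-2:int(v)+3,int(u)-2:int(u)+3].reshape(-1,3).mean(0)
    f=im.astype(float)+1; ch=f/f.sum(2,keepdims=True); cc=(c+1)/(c+1).sum()
    m=((abs(ch-cc).max(2)<.07)&(im.sum(2)>c.sum()*.6)).astype(np.uint8)
    n,l,st,ce=cv2.connectedComponentsWithStats(m)
    i=l[int(v),int(u)]; x,y,w,h,a=st[i]
    uv=(x+(w-1)/2,y+(h-1)/2)
    p=ray("top",uv,z); e=(ray("top",(x+w-.5,uv[1]),z)-ray("top",(x-.5,uv[1]),z))
    print(k,np.round(uv,1),w,h,a,"xy",p.round(1),"width",np.hypot(*e).round(1),"r",np.hypot(*p).round(), "sceneproj",np.round(proj("scene",[*p,z]),1))
m=im[130:290,80:380]
cv2.imwrite("pics/crop_top.png",cv2.resize(m[:,:,::-1],(800,427),interpolation=cv2.INTER_CUBIC))
for n in ("candle_cream_mid","candle_green_mid","dish_red","lidded_1_mid"):
    print(n,[(round(d["p"],2),np.round(d["pixel"]).tolist(),int(d["mask"].sum())) for d in bot.outline_of(n,"top")])
E
```

```text
d_cream [123.5 157. ] 30 29 705 xy [608.3 271.2] width 89.5 r 666.0 sceneproj [407.2 348.1]
d_blue [117.5 211.5] 28 28 592 xy [444.6 282.8] width 83.0 r 527.0 sceneproj [448.8 303.4]
d_green [217.5 212.5] 28 28 600 xy [447.1 -14.3] width 83.4 r 447.0 sceneproj [336.2 246.4]
d_red [304.5 214.5] 28 28 632 xy [ 446.  -273.9] width 83.7 r 523.0 sceneproj [257.1 205.4]
d_redbig [295.5 261.5] 38 38 1109 xy [ 305.9 -249.2] width 112.9 r 395.0 sceneproj [296.4 185.2]
c_green [160. 159.] 15 15 177 xy [595.3 146.5] width 42.9 r 613.0 sceneproj [360.7 296.9]
c_cream [162.  206.5] 17 18 233 xy [459.1 136.3] width 48.3 r 479.0 sceneproj [390.  259.7]
c_red [263.5 163.5] 16 16 214 xy [ 588.1 -150.1] width 45.9 r 607.0 sceneproj [256.  236.1]
c_blue [310. 155.] 15 15 177 xy [ 615.4 -283.3] width 43.2 r 677.0 sceneproj [207.9 219.3]
l1 [212. 162.] 19 19 288 xy [588.6  -3.4] width 54.1 r 589.0 sceneproj [305.4 261.5]
l2 [264.5 211.5] 20 20 298 xy [ 450.  -155.9] width 56.7 r 476.0 sceneproj [290.6 205.4]
candle_cream_mid [(0.65, [165.0, 208.0], 337)]
candle_green_mid [(0.81, [162.0, 160.0], 385)]
dish_red [(0.94, [432.0, 247.0], 1264), (0.84, [301.0, 212.0], 680), (0.78, [344.0, 266.0], 658), (0.71, [299.0, 263.0], 1143)]
lidded_1_mid [(0.74, [214.0, 167.0], 348)]
```

View pics/crop_top.png

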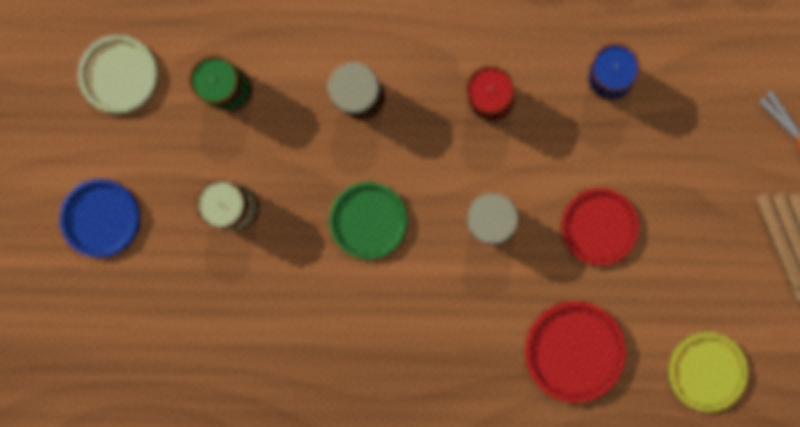

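The crop confirms it: the small red dish at crop (600,228) is clearly smaller than the large red one at (576,352), and yellow (708,372) is ruled out. All measured widths and positions are consistent with the given sizes. I'll turn the tool so its axes line up with the world (yaw π/2).

```bash
python3 -m jog '[[0,0,0,0,0,0.1485],[0,0,0,0,0,0.1485],[0,0,0,0,0,0.1485],[0,0,0,0,0,0.1485],[0,0,0,0,0,0.1485],[0,0,0,0,0,0.1485],[0,0,0,0,0,0.1485],[0,0,0,0,0,0.1485],[-30,35,0,0,0,0],[-30,35,0,0,0,0],[-30,35,0,0,0,0],[-30,35,0,0,0,0]]' 100
```

```text
time: 1.6
tool_pos: [337.1, 365.8, 226.9]
tcp_rot: [3.141, -0.0, 1.571]
contact_force: [0.2, 0.7, 0.1]
grip_width: 91.6
finger_force: 0.0
```

```bash
python3 -m jog '[[-27.5,32,0,0,0,0],[-27.5,32,0,0,0,0],[-27.5,32,0,0,0,0],[-27.5,32,0,0,0,0],[-27.5,32,0,0,0,0],[-27.5,32,0,0,0,0],[-27.5,32,0,0,0,0],[-27.5,32,0,0,0,0],[0,0,0,0,0,0],[0,0,0,0,0,0]]' 100
python3 - <<'E'
from h import *
T=toolT(); im=bot.capture("wrist"); print(T.round(1).tolist(), np.round(bot.camera_model("wrist")["T_tool_cam"],2).tolist())
cv2.imwrite("pics/w1.png",im[:,:,::-1]); np.save("w1.npy",im)
E
```

```text
time: 2.6
tool_pos: [592.2, 146.3, 226.1]
tcp_rot: [-3.14, -0.0, 1.569]
contact_force: [-0.0, -0.0, 0.4]
grip_width: 91.7
finger_force: 0.0
[[0.0, 1.0, -0.0, 592.2], [1.0, -0.0, 0.0, 146.3], [0.0, -0.0, -1.0, 226.1], [0.0, 0.0, 0.0, 1.0]] [[0.0, -0.96, -0.27, 72.6], [1.0, -0.0, 0.0, 1.03], [-0.0, -0.27, 0.96, -159.04], [0.0, 0.0, 0.0, 1.0]]
```

View pics/w1.png

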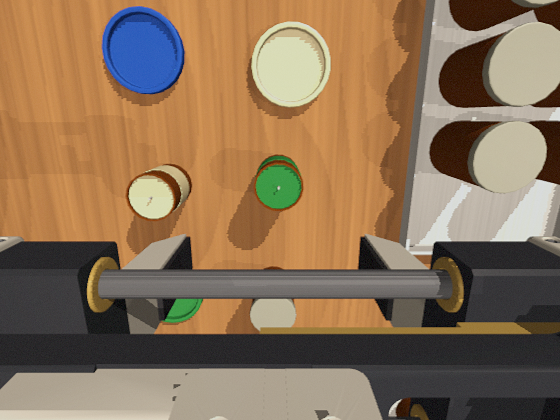

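The wrist view shows the green candle at (278,187), cream candle (152,198), cream dish (290,63) and blue dish (143,50). I'll refine these.

```bash
cat >> h.py <<'E'
def measure(im,T,seeds,n="wrist"):
    f=im.astype(float)+1; ch=f/f.sum(2,keepdims=True)
    for k,(u,v,z) in seeds.items():
        c=im[v-2:v+3,u-2:u+3].reshape(-1,3).mean(0); cc=(c+1)/(c+1).sum()
        m=((abs(ch-cc).max(2)<.08)&(im.sum(2)>c.sum()*.55)).astype(np.uint8)
        m=cv2.morphologyEx(m,cv2.MORPH_OPEN,np.ones((5,5),np.uint8))
        l=cv2.connectedComponents(m)[1]; r=(l==l[v,u]).astype(np.uint8)
        q=max(cv2.findContours(r,0,2)[0],key=len)
        P=np.array([ray(n,p,z,T) for p in q[:,0].astype(float)])
        (cx,cy),(a,b),_=cv2.fitEllipse(P.astype(np.float32)); print(k,"xy",round(cx,1),round(cy,1),"axes",round(a,1),round(b,1))
E
python3 - <<'E'
from h import *
o=toolT(); measure(np.load("w1.npy"),o,dict(c_green=(278,180,66),c_cream=(152,195,66),d_cream=(290,63,10),d_blue=(143,50,10)))
E
```

```text
c_green xy 596.5 147.8 axes 45.4 46.0
c_cream xy 462.0 136.4 axes 46.0 47.0
d_cream xy 611.0 272.8 axes 85.7 87.9
d_blue xy 449.2 284.0 axes 77.0 86.5
```

```bash
python3 -m jog '[[1,4,20,0,0,0],[0,0,40,0,0,0],[0,0,40,0,0,0],[0,0,30,0,0,0],[0,0,25,0,0,0],[0,0,20,0,0,0],[0,0,15,0,0,0],[0,0,14,0,0,0],[0,0,0,0,0,0],[0,0,0,0,0,0]]' 100 && python3 -m jog '[[0,0,0,0,0,0],[0,0,0,0,0,0],[0,0,0,0,0,0],[0,0,0,0,0,0],[0,0,0,0,0,0],[0,0,0,0,0,0],[0,0,0,0,0,0],[0,0,0,0,0,0]]' 0
```

```text
time: 3.65
tool_pos: [596.0, 148.7, 23.2]
tcp_rot: [3.141, -0.0, 1.572]
contact_force: [0.0, 0.3, 1.3]
grip_width: 91.6
finger_force: 0.0
time: 4.45
tool_pos: [596.0, 148.0, 22.8]
tcp_rot: [-3.142, -0.0, 1.571]
contact_force: [-0.8, -0.8, 2.0]
grip_width: 51.6
finger_force: 30.0
```

```bash
python3 -m jog '[[0,0,-10,0,0,0],[0,0,-30,0,0,0],[0,0,-40,0,0,0],[0,0,-30,0,0,0],[-20,-19,0,0,0,0],[-30,-28,0,0,0,0],[-30,-28,0,0,0,0],[-30,-28,0,0,0,0],[-30,-28,0,0,0,0],[-22,-18,0,0,0,0],[0,0,0,0,0,0],[0,0,0,0,0,0]]' 0
python3 - <<'E'
from h import *
T=toolT(); im=bot.capture("wrist"); cv2.imwrite("pics/w2.png",im[:,:,::-1]); np.save("w2.npy",im)
E
```

```text
time: 5.65
tool_pos: [447.4, -14.3, 133.4]
tcp_rot: [3.14, -0.0, 1.569]
contact_force: [0.5, 0.1, -1.7]
grip_width: 51.3
finger_force: 30.0
```

View pics/w2.png

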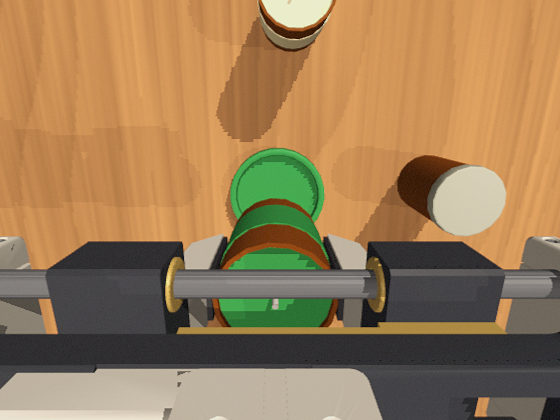

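The candle is held upright with the green dish below it: rim left (229), right (324), top row 148. I'll compare that with the prediction.

```bash
cat >> h.py <<'E'
def wproj(P,T):
    m=bot.camera_model("wrist");M=np.linalg.inv(T@np.array(m["T_tool_cam"]));c=M@np.array([*P,1.])
    return np.array([m["fx"]*c[0]/c[2]+m["cx"],m["fy"]*c[1]/c[2]+m["cy"]])
def rim(c,T):
    q=np.array([wproj([c[0]+44*np.cos(a),c[1]+44*np.sin(a),12],T) for a in np.linspace(0,6.28,90)]);return q.min(0).round(1),q.max(0).round(1)
E
python3 - <<'E'
from h import *
T=toolT(); print(rim((447,-14.3),T))
E
```

```text
(array([224.6, 149.1]), array([319.7, 241.2]))
```

Run:
```python
from h import *
T=toolT(); print(bot.camera_model("wrist")["cx"],bot.camera_model("wrist")["fx"])
q=np.array([wproj([447.4+26*np.cos(a),-14.3+26*np.sin(a),133.4-22+68],T) for a in np.linspace(0,6.28,90)]);print(q.min(0),q.max(0))
im=np.load("w2.npy"); print(im[310,205:350:3].tolist())
```

```text
274.86780116758945 312.864429838316
[207.58022134 240.93211905] [334.48092534 352.68809897]
[[89, 81, 72], [48, 46, 46], [47, 46, 45], [92, 46, 14], [108, 56, 21], [72, 46, 22], [71, 175, 83], [73, 174, 81], [74, 175, 86], [71, 174, 83], [69, 174, 81], [73, 173, 81], [72, 174, 82], [69, 169, 80], [62, 163, 74], [66, 163, 75], [67, 164, 75], [65, 162, 74], [67, 164, 77], [64, 164, 77], [53, 137, 61], [40, 111, 50], [48, 122, 56], [49, 120, 54], [43, 123, 54], [43, 120, 53], [48, 123, 57], [41, 113, 50], [43, 114, 48], [45, 116, 51], [46, 114, 54], [45, 117, 54], [39, 112, 48], [43, 114, 54], [37, 114, 49], [43, 113, 51], [40, 113, 49], [43, 114, 51], [41, 114, 49], [44, 113, 52], [38, 112, 50], [54, 91, 41], [83, 41, 13], [109, 52, 18], [19, 23, 25], [47, 44, 43], [84, 77, 68], [115, 105, 93], [115, 106, 94]]
```

```bash
python3 -m jog '[[0.5,2,20,0,0,0],[0,0,30,0,0,0],[0,0,25,0,0,0],[0,0,14,0,0,0],[0,0,7,0,0,0],[0,0,3,0,0,0],[0,0,1.5,0,0,0],[0,0,1,0,0,0],[0,0,0,0,0,0],[0,0,0,0,0,0]]' 0; python3 -m jog '[[0,0,1,0,0,0],[0,0,0.5,0,0,0],[0,0,0.5,0,0,0],[0,0,0,0,0,0],[0,0,0,0,0,0]]' 0
```

```text
time: 6.7
tool_pos: [449.4, -13.5, 31.7]
tcp_rot: [3.141, 0.0, 1.571]
contact_force: [-0.5, 0.2, -2.1]
grip_width: 51.4
finger_force: 30.0
time: 7.2
tool_pos: [449.1, -13.4, 29.2]
tcp_rot: [-3.142, -0.0, 1.571]
contact_force: [0.1, 0.2, -2.2]
grip_width: 51.4
finger_force: 30.0
```

```bash
python3 -m jog '[[0,0,0.5,0,0,0],[0,0,0.3,0,0,0],[0,0,0,0,0,0],[0,0,0,0,0,0]]' 0; python3 -m jog '[[0,0,0.4,0,0,0],[0,0,0.3,0,0,0],[0,0,0,0,0,0],[0,0,0,0,0,0]]' 0
```

```text
time: 7.6
tool_pos: [449.1, -13.5, 28.4]
tcp_rot: [3.142, -0.0, 1.571]
contact_force: [-0.3, 0.9, -1.6]
grip_width: 51.4
finger_force: 30.0
time: 8.0
tool_pos: [449.1, -13.4, 27.8]
tcp_rot: [3.141, -0.0, 1.571]
contact_force: [-0.2, 0.2, 0.5]
grip_width: 51.5
finger_force: 30.0
```

Contact felt: the force went from −2 to +0.5 N. Releasing, then on to the cream candle.

```bash
python3 -m jog '[[0,0,0,0,0,0],[0,0,0,0,0,0],[0,0,0,0,0,0],[0,0,0,0,0,0],[0,0,0,0,0,0],[0,0,-5,0,0,0],[0,0,-20,0,0,0],[0,0,-40,0,0,0],[0,0,-40,0,0,0],[0,0,-45,0,0,0],[0,0,-45,0,0,0],[0,0,0,0,0,0]]' 100
python3 -m jog '[[25,2,0,0,0,0],[30,2,0,0,0,0],[30,2,0,0,0,0],[30,2,0,0,0,0],[25,2,0,0,0,0],[10,2,0,0,0,0],[0,0,0,0,0,0],[0,0,0,0,0,0]]' 100
python3 - <<'E'
from h import *
T=toolT(); im=bot.capture("wrist"); cv2.imwrite("pics/w3.png",im[:,:,::-1]); np.save("w3.npy",im)
E
```

```text
time: 9.2
tool_pos: [452.0, -14.0, 228.8]
tcp_rot: [3.13, 0.002, 1.571]
contact_force: [-0.6, 0.1, -1.0]
grip_width: 91.9
finger_force: 0.0
time: 10.0
tool_pos: [460.9, 135.8, 222.5]
tcp_rot: [-3.141, 0.0, 1.571]
contact_force: [0.0, 0.0, 1.0]
grip_width: 91.9
finger_force: 0.0
```

View pics/w3.png

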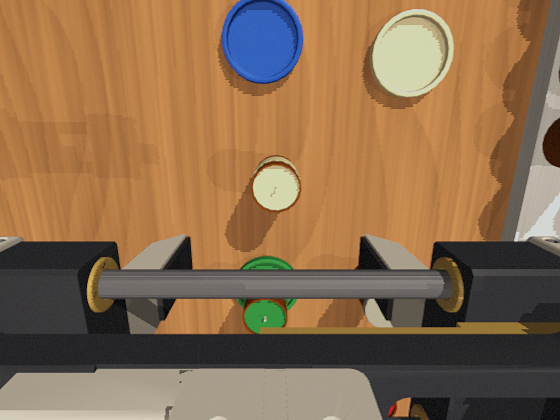

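The green candle stands in its dish (265,300), the cream candle is at (276,188), the blue dish (262,39) and the cream dish (412,53).

Run:
```python
from h import *
T=toolT(); measure(np.load("w3.npy"),T,dict(c_cream=(276,182,66),d_cream=(412,53,10),d_blue=(262,39,10)))
print(rim((447,283),T),rim((609.5,272),T))
```

```text
c_cream xy 463.1 135.5 axes 46.6 47.1
d_cream xy 611.8 272.5 axes 86.1 87.8
d_blue xy 447.9 282.3 axes 78.1 80.7
(array([219.3,  -4.2]), array([301.4,  86.2])) (array([369.8,   7.9]), array([451.6,  96.6]))
```

```bash
python3 -m jog '[[0,1,20,0,0,0],[0,0,40,0,0,0],[0,0,40,0,0,0],[0,0,30,0,0,0],[0,0,25,0,0,0],[0,0,18,0,0,0],[0,0,15,0,0,0],[0,0,12,0,0,0],[0,0,0,0,0,0],[0,0,0,0,0,0]]' 100 && python3 -m jog '[[0,0,0,0,0,0],[0,0,0,0,0,0],[0,0,0,0,0,0],[0,0,0,0,0,0],[0,0,0,0,0,0],[0,0,0,0,0,0],[0,0,0,0,0,0],[0,0,0,0,0,0]]' 0
```

```text
time: 11.05
tool_pos: [462.4, 136.1, 23.0]
tcp_rot: [3.141, -0.0, 1.57]
contact_force: [-0.1, 0.0, 0.4]
grip_width: 91.9
finger_force: 0.0
time: 11.85
tool_pos: [462.1, 136.6, 22.8]
tcp_rot: [3.142, -0.0, 1.571]
contact_force: [-0.8, 0.1, 2.1]
grip_width: 51.4
finger_force: 30.0
```

```bash
python3 -m jog '[[0,0,-10,0,0,0],[0,0,-30,0,0,0],[0,0,-40,0,0,0],[0,0,-30,0,0,0],[18,20,0,0,0,0],[25,28,0,0,0,0],[25,28,0,0,0,0],[25,28,0,0,0,0],[25,25,0,0,0,0],[18,19,0,0,0,0],[0,0,0,0,0,0],[0,0,0,0,0,0]]' 0
python3 -m jog '[[0,0,20,0,0,0],[0,0,30,0,0,0],[0,0,25,0,0,0],[0,0,15,0,0,0],[0,0,8,0,0,0],[0,0,3,0,0,0],[0,0,1.5,0,0,0],[0,0,1,0,0,0],[0,0,0,0,0,0],[0,0,0,0,0,0]]' 0
```

```text
time: 13.05
tool_pos: [609.4, 272.4, 132.1]
tcp_rot: [-3.14, 0.001, 1.571]
contact_force: [0.4, -1.1, -3.1]
grip_width: 51.4
finger_force: 30.0
time: 14.05
tool_pos: [610.4, 272.7, 29.9]
tcp_rot: [3.141, -0.0, 1.571]
contact_force: [-0.3, 0.0, -2.2]
grip_width: 51.5
finger_force: 30.0
```

```bash
python3 -m jog '[[0,0,0.7,0,0,0],[0,0,0.5,0,0,0],[0,0,0,0,0,0],[0,0,0,0,0,0]]' 0; python3 -m jog '[[0,0,0.5,0,0,0],[0,0,0.3,0,0,0],[0,0,0,0,0,0],[0,0,0,0,0,0]]' 0
```

```text
time: 14.45
tool_pos: [610.1, 272.6, 28.0]
tcp_rot: [-3.142, -0.0, 1.571]
contact_force: [0.0, 0.2, -3.5]
grip_width: 51.4
finger_force: 30.0
time: 14.85
tool_pos: [610.1, 272.6, 27.9]
tcp_rot: [3.141, -0.0, 1.571]
contact_force: [-3.4, 0.1, 5.1]
grip_width: 51.4
finger_force: 30.0
```

```bash
python3 -m jog '[[0,0,0,0,0,0],[0,0,0,0,0,0],[0,0,0,0,0,0],[0,0,0,0,0,0],[0,0,0,0,0,0],[0,0,-5,0,0,0],[0,0,-20,0,0,0],[0,0,-40,0,0,0],[0,0,-40,0,0,0],[0,0,-45,0,0,0],[0,0,-45,0,0,0],[0,0,0,0,0,0]]' 100
python3 -m jog '[[-30,-2,0,0,0,0],[-42,-2,0,0,0,0],[-42,-2,0,0,0,0],[-42,-2,0,0,0,0],[-42,-2,0,0,0,0],[-42,-2,0,0,0,0],[-42,-2,0,0,0,0],[-42,-2,0,0,0,0],[-42,-2,0,0,0,0],[-36,-2,0,0,0,0],[-20,0,0,0,0,0],[0,0,0,0,0,0]]' 100
python3 -m jog '[[0,0,0,0,0,0]]' 100
python3 - <<'E'
from h import *
T=toolT(); im=bot.capture("wrist"); cv2.imwrite("pics/w4.png",im[:,:,::-1]); np.save("w4.npy",im)
E
```

```text
time: 16.05
tool_pos: [612.9, 273.5, 231.0]
tcp_rot: [3.128, -0.004, 1.571]
contact_force: [0.1, -0.8, 0.3]
grip_width: 91.7
finger_force: 0.0
time: 17.25
tool_pos: [589.7, -152.5, 221.9]
tcp_rot: [-3.142, 0.001, 1.567]
contact_force: [0.0, 0.2, 0.4]
grip_width: 91.9
finger_force: 0.0
time: 17.35
tool_pos: [589.9, -149.4, 222.0]
tcp_rot: [-3.141, -0.001, 1.57]
contact_force: [0.4, -0.2, -0.5]
grip_width: 91.6
finger_force: 0.0
```

View pics/w4.png

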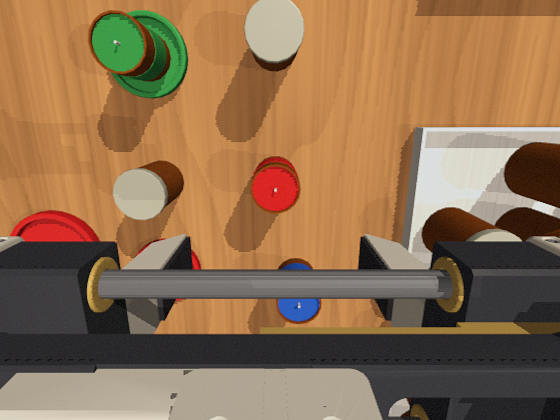

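The red candle is at (275,190), and the green one stands upright in its dish at (140,50). Lidded candles (275,30) and (140,192) are undisturbed.

```bash
python3 - <<'E'
from h import *
T=toolT(); measure(np.load("w4.npy"),T,dict(c_red=(275,182,66)))
E
python3 -m jog '[[0,1,20,0,0,0],[0,0,40,0,0,0],[0,0,40,0,0,0],[0,0,30,0,0,0],[0,0,25,0,0,0],[0,0,18,0,0,0]]' 100
```

```text
c_red xy 591.8 -149.5 axes 46.0 46.8
time: 18.0
tool_pos: [590.5, -147.4, 47.3]
tcp_rot: [-3.14, -0.001, 1.573]
contact_force: [0.5, 0.4, 0.7]
grip_width: 91.6
finger_force: 0.0
```

```bash
python3 -m jog '[[-1,0,15,0,0,0],[0,0,11,0,0,0],[0,0,0,0,0,0],[0,0,0,0,0,0]]' 100 && python3 -m jog '[[0,0,0,0,0,0],[0,0,0,0,0,0],[0,0,0,0,0,0],[0,0,0,0,0,0],[0,0,0,0,0,0],[0,0,0,0,0,0],[0,0,0,0,0,0],[0,0,0,0,0,0]]' 0
```

```text
time: 18.4
tool_pos: [591.6, -150.3, 23.8]
tcp_rot: [3.141, 0.0, 1.571]
contact_force: [0.1, -0.2, -0.0]
grip_width: 91.5
finger_force: 0.0
time: 19.2
tool_pos: [591.0, -150.5, 23.3]
tcp_rot: [-3.141, -0.0, 1.571]
contact_force: [-1.3, -0.7, 1.8]
grip_width: 51.5
finger_force: 30.0
```

```bash
python3 -m jog '[[0,0,-10,0,0,0],[0,0,-30,0,0,0],[0,0,-40,0,0,0],[0,0,-30,0,0,0],[-17,-19,0,0,0,0],[-23,-27,0,0,0,0],[-23,-27,0,0,0,0],[-23,-27,0,0,0,0],[-23,-27,0,0,0,0],[-14.5,-16,0,0,0,0],[0,0,0,0,0,0],[0,0,0,0,0,0]]' 0
python3 -m jog '[[0,0,0,0,0,0]]' 0
python3 - <<'E'
from h import *
T=toolT(); im=bot.capture("wrist"); cv2.imwrite("pics/w5.png",im[:,:,::-1]); print(rim((448,-274),T),T[:3,3])
E
```

```text
time: 20.4
tool_pos: [448.2, -274.1, 133.6]
tcp_rot: [3.141, -0.0, 1.569]
contact_force: [0.5, -0.5, -2.7]
grip_width: 51.7
finger_force: 30.0
time: 20.5
tool_pos: [448.7, -273.4, 133.4]
tcp_rot: [3.141, -0.0, 1.571]
contact_force: [0.1, -0.3, -2.3]
grip_width: 51.8
finger_force: 30.0
(array([224.8, 149.2]), array([319.9, 241.3])) [ 448.73282068 -273.44678469  133.39118521]
```

View pics/w5.png

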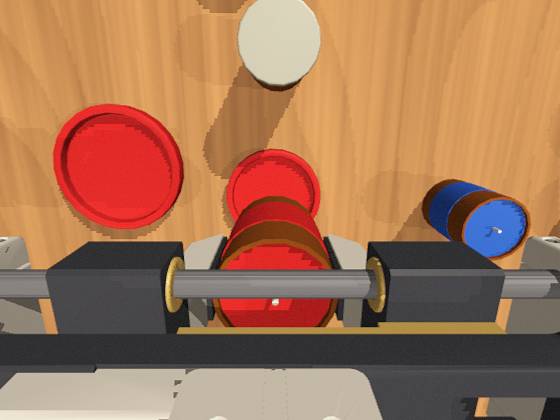

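The red candle is over the small red dish: rim columns 227–321, top row 149, within about 1 mm of prediction. The large red dish is at (118,166). Lowering.

```bash
python3 -m jog '[[0,0,20,0,0,0],[0,0,30,0,0,0],[0,0,25,0,0,0],[0,0,15,0,0,0],[0,0,8,0,0,0],[0,0,3,0,0,0],[0,0,1.5,0,0,0],[0,0,1,0,0,0],[0,0,0,0,0,0],[0,0,0,0,0,0]]' 0; python3 -m jog '[[0,0,0.6,0,0,0],[0,0,0.4,0,0,0],[0,0,0,0,0,0],[0,0,0,0,0,0]]' 0
```

```text
time: 21.55
tool_pos: [448.4, -274.2, 30.2]
tcp_rot: [3.141, 0.001, 1.571]
contact_force: [0.2, -0.1, -0.3]
grip_width: 51.3
finger_force: 30.0
time: 21.95
tool_pos: [448.1, -274.0, 28.7]
tcp_rot: [3.142, -0.0, 1.571]
contact_force: [-1.2, 0.1, -2.3]
grip_width: 52.2
finger_force: 30.0
```

```bash
python3 -m jog '[[0,0,0.4,0,0,0],[0,0,0.3,0,0,0],[0,0,0,0,0,0],[0,0,0,0,0,0]]' 0
```

```text
time: 22.35
tool_pos: [448.1, -274.0, 28.3]
tcp_rot: [3.141, 0.0, 1.571]
contact_force: [-0.5, 1.5, 2.9]
grip_width: 51.7
finger_force: 30.0
```

```bash
python3 -m jog '[[0,0,0,0,0,0],[0,0,0,0,0,0],[0,0,0,0,0,0],[0,0,0,0,0,0],[0,0,0,0,0,0],[0,0,-5,0,0,0],[0,0,-20,0,0,0],[0,0,-40,0,0,0],[0,0,-40,0,0,0],[0,0,-45,0,0,0],[0,0,-45,0,0,0],[0,0,0,0,0,0]]' 100
python3 -m jog '[[-1.5,20,0,0,0,0],[-1.5,35,0,0,0,0],[-1.5,35,0,0,0,0],[-1.5,35,0,0,0,0],[-1.5,30,0,0,0,0],[-1.5,14.5,0,0,0,0],[0,0,0,0,0,0],[0,0,0,0,0,0]]' 100
python3 - <<'E'
from h import *
T=toolT(); im=bot.capture("wrist"); cv2.imwrite("pics/w6.png",im[:,:,::-1])
measure(im,T,dict(c_blue=(275,185,66)))
E
```

```text
time: 23.55
tool_pos: [450.5, -275.8, 229.9]
tcp_rot: [3.132, 0.008, 1.571]
contact_force: [0.2, -0.9, -0.4]
grip_width: 91.8
finger_force: 0.0
time: 24.35
tool_pos: [617.0, -282.7, 222.1]
tcp_rot: [-3.14, -0.001, 1.571]
contact_force: [-0.3, 1.8, -0.4]
grip_width: 91.5
finger_force: 0.0
c_blue xy 618.3 -284.7 axes 45.4 45.9
```

View pics/w6.png

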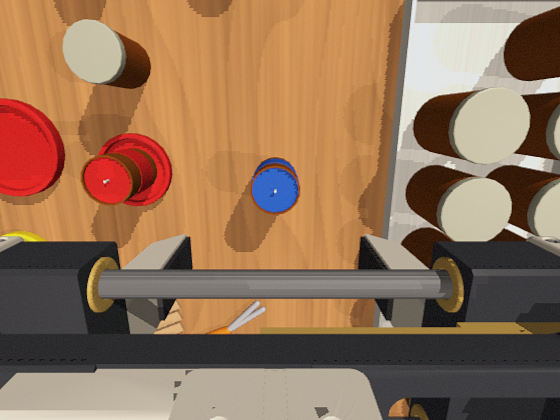

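The red candle stands upright in the small red dish (130,170). The blue candle is at (275,190). Grasping it.

```bash
python3 -m jog '[[-2,0.5,20,0,0,0],[0,0,40,0,0,0],[0,0,40,0,0,0],[0,0,30,0,0,0],[0,0,25,0,0,0],[0,0,18,0,0,0],[0,0,15,0,0,0],[0,0,11,0,0,0],[0,0,0,0,0,0],[0,0,0,0,0,0]]' 100 && python3 -m jog '[[0,0,0,0,0,0],[0,0,0,0,0,0],[0,0,0,0,0,0],[0,0,0,0,0,0],[0,0,0,0,0,0],[0,0,0,0,0,0],[0,0,0,0,0,0],[0,0,0,0,0,0]]' 0
```

```text
time: 25.4
tool_pos: [618.3, -285.2, 24.8]
tcp_rot: [3.141, 0.0, 1.571]
contact_force: [-0.1, -0.4, 0.6]
grip_width: 91.8
finger_force: 0.0
time: 26.2
tool_pos: [617.9, -284.9, 24.1]
tcp_rot: [-3.141, -0.0, 1.571]
contact_force: [-1.5, 0.5, 1.3]
grip_width: 51.5
finger_force: 30.0
```

```bash
python3 -m jog '[[0,0,-10,0,0,0],[0,0,-30,0,0,0],[0,0,-40,0,0,0],[0,0,-40,0,0,0],[20,-6,0,0,0,0],[35,-10.5,0,0,0,0],[35,-10.5,0,0,0,0],[35,-10.5,0,0,0,0],[35,-10.5,0,0,0,0],[35,-10.5,0,0,0,0],[35,-10.5,0,0,0,0],[35,-10.5,0,0,0,0]]' 0
python3 -m jog '[[35,-10.5,0,0,0,0],[35,-10.5,0,0,0,0],[35,-10.5,0,0,0,0],[35,-10.5,0,0,0,0],[35,-10.5,0,0,0,0],[35,-10.5,0,0,0,0],[35,-10.5,0,0,0,0],[35,-10.5,0,0,0,0],[23,-7,0,0,0,0],[0,0,0,0,0,0],[0,0,0,0,0,0],[0,0,0,0,0,0]]' 0
python3 - <<'E'
from h import *
T=toolT(); im=bot.capture("wrist"); cv2.imwrite("pics/w7.png",im[:,:,::-1]); print(rim((447.5,283),T),T[:3,3])
E
```

```text
time: 27.4
tool_pos: [538.1, -18.6, 144.5]
tcp_rot: [3.141, -0.0, 1.571]
contact_force: [0.1, -0.1, -1.5]
grip_width: 51.3
finger_force: 30.0
time: 28.6
tool_pos: [447.9, 282.4, 144.2]
tcp_rot: [3.141, 0.0, 1.57]
contact_force: [-0.4, 0.3, -2.3]
grip_width: 51.4
finger_force: 30.0
(array([226.9, 146.6]), array([318.7, 235.9])) [447.89552879 282.36445851 144.21234453]
```

View pics/w7.png

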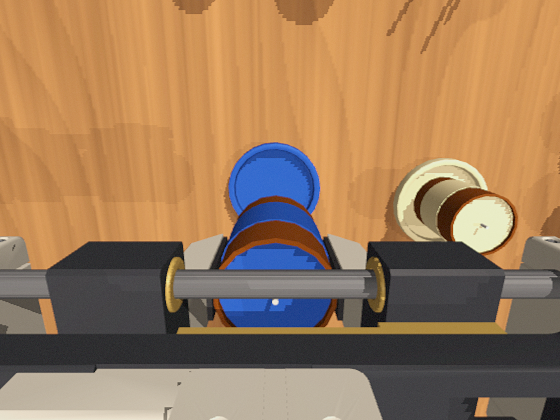

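The blue candle is over the blue dish: rim columns 229–320, top row 142, about 3–4 mm further in y. The cream candle is upright in its dish (440,205). I'll shift by 2 mm and lower.

```bash
python3 -m jog '[[2,0.5,20,0,0,0],[0,0,35,0,0,0],[0,0,30,0,0,0],[0,0,15,0,0,0],[0,0,8,0,0,0],[0,0,3,0,0,0],[0,0,1.5,0,0,0],[0,0,1,0,0,0],[0,0,0,0,0,0],[0,0,0,0,0,0]]' 0; python3 -m jog '[[0,0,0.6,0,0,0],[0,0,0.4,0,0,0],[0,0,0,0,0,0],[0,0,0,0,0,0]]' 0
```

```text
time: 29.65
tool_pos: [448.4, 285.2, 31.1]
tcp_rot: [3.141, -0.001, 1.571]
contact_force: [-0.6, 0.8, -1.2]
grip_width: 51.7
finger_force: 30.0
time: 30.05
tool_pos: [448.1, 285.1, 29.5]
tcp_rot: [-3.142, -0.0, 1.571]
contact_force: [0.2, -1.0, -2.2]
grip_width: 51.6
finger_force: 30.0
```

```bash
python3 -m jog '[[0,0,0.4,0,0,0],[0,0,0.2,0,0,0],[0,0,0,0,0,0],[0,0,0,0,0,0]]' 0;python3 -m jog '[[0,0,0.3,0,0,0],[0,0,0,0,0,0],[0,0,0,0,0,0]]' 0
```

```text
time: 30.45
tool_pos: [448.1, 285.1, 29.0]
tcp_rot: [3.141, -0.0, 1.571]
contact_force: [-0.1, 0.4, 0.2]
grip_width: 51.5
finger_force: 30.0
time: 30.75
tool_pos: [448.1, 285.1, 29.0]
tcp_rot: [3.141, -0.0, 1.571]
contact_force: [-1.9, -0.9, 5.9]
grip_width: 51.5
finger_force: 30.0
```

Contact again; releasing and retreating.

```bash
python3 -m jog '[[0,0,0,0,0,0],[0,0,0,0,0,0],[0,0,0,0,0,0],[0,0,0,0,0,0],[0,0,0,0,0,0],[0,0,-5,0,0,0],[0,0,-20,0,0,0],[0,0,-40,0,0,0],[0,0,-40,0,0,0],[0,0,-45,0,0,0],[0,0,-45,0,0,0],[0,0,0,0,0,0]]' 100
python3 -m jog '[[10,-20,0,0,0,0],[20,-30,0,0,0,0],[20,-30,0,0,0,0],[20,-30,0,0,0,0],[20,-30,0,0,0,0],[20,-30,0,0,0,0],[20,-20,0,0,0,0],[0,0,0,0,0,0],[0,0,0,0,0,0]]' 100
python3 - <<'E'
from h import *
s=bot.capture("scene"); t=bot.capture("top")
o=np.hstack([cv2.resize(s[170:390,160:520],None,fx=1.1,fy=1.1),cv2.resize(t[130:290,80:380],(396,242))])
cv2.imwrite("pics/end.png",o[:,:,::-1]); print(o.shape)
E
```

```text
time: 31.95
tool_pos: [450.8, 286.4, 230.6]
tcp_rot: [3.13, -0.005, 1.571]
contact_force: [-0.6, 0.1, -0.7]
grip_width: 91.7
finger_force: 0.0
time: 32.85
tool_pos: [257.7, 415.0, 223.3]
tcp_rot: [-3.142, 0.001, 1.572]
contact_force: [-0.3, -1.0, -0.1]
grip_width: 91.5
finger_force: 0.0
(242, 792, 3)
```

View pics/end.png

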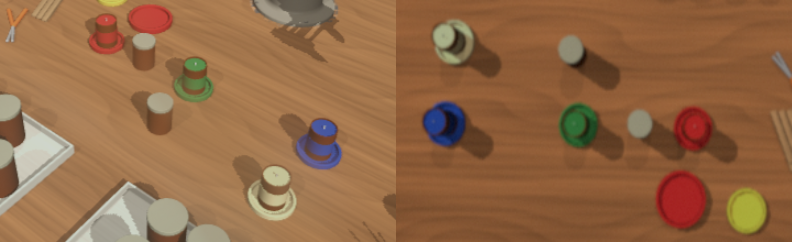

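All four candles stand upright in their own dishes (left half: red (107,35), green (194,78), blue (320,142), cream (273,190)), and both lidded candles are untouched.

```bash
python3 -c "
from plant import bot
print(bot.close_job())"
```

```text
the job is handed in; nothing more can be done
None
```

All four open candles stand upright in the dishes of their own colour, with red in the smaller red dish, the lidded candles were left alone, and the job was handed in at about 33 s.

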